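Fit the second clamping bolt of a drilling fence

ROBOT

A 6-joint arm with a two-finger parallel gripper is mounted at the origin on the work surface. World frame = base frame: x ahead of the robot, y to its left, z up, the work surface at z = 0. Lengths are in m, angles in rad, forces in N, time in s.
With the tool pointing down it reaches from about 0.325 to 0.9 m from the base axis. Payload 3.5 kg.
Tool frame: the origin (TCP) lies midway between the tips of the shut fingers; the grasp point (between the pads) lies 19 mm behind it; z points along the fingers, y is the line along which they close (so a half turn about z gives the same grasp; the last joint's range is limited). The gripper opens to 85 mm and grips with 20 to 120 N. Pads are 22 mm wide; open, the fingers measure 114 mm over their backs; the gripper's body (76 mm by 85 mm) begins 54 mm behind the grasp point. The pads swing forward as they close: fully open they stand 13 mm farther back than shut.
Start: joints at [-1.28, 0.276, -0.026, 1.268, 0, 1.467], TCP at [0.24, -0.577, 0.231] pointing down, gripper open.
Joint ranges: [-3.12, 3.12], [-0.85, 1.88], [-1.08, 1.24], [-1.95, 2.15], [-1.57, 1.53], [-3.14, 3.14]. Speed limits (rad/s): [2.57, 2.57, 3.14, 3.14, 3.14, 3.14].

INTERFACE

Orientations are given as a unit quaternion [w, x, y, z].
In Python, from station import ctrl gives the robot as it stands.
- The arm moves only by the shell command python3 -m pendant 'ROWS' [FORCE]. ROWS is JSON, a list of rows, each an object of numbers: "hand": the closure, from 0 (fully open) to 1 (shut); "dx", "dy", "dz": the shift along the tool's x, y, z as a fraction of full scale; "ax", "ay", "az": the turn, a rotation vector about the tool's x, y, z as a fraction of full scale. A call has 1 to 20 rows; each row is the pose to reach, as a shift and turn from the pose commanded when the call began, along the tool's axes at that moment; what a row does not reach only later rows make up. Full scale, the value 1, is 10 cm for a shift and 120 degrees for a turn. A row lasts 1/12 s, in which the tool goes at most 41.7 mm and 7.16 degrees, less where a joint would pass 70% of its speed; a pose out of reach is approached as far as the arm can. A call with a number of a shift or a turn outside -1 to 1 is refused whole. A call with a gripper value outside its range is refused whole. The fingers move at their own pace and stop on an object; FORCE is the grip in N (left out, the last holds). Time passes only in rows, so rows that repeat a pose let the fingers close. It gives the time, the measured TCP pose, the force, the opening and the grip force at its end, in the units of the state.
- ctrl.state(): the state, without advancing time (a new reading comes with each control period).
- ctrl.camera(name): name is "scene" or "side" or "wrist"; returns a dict with "color" (480x640x3 uint8, red, green, blue), "mtx" (3x3 intrinsics, pixels), "extrinsics" (4x4, takes a point from camera to world coordinates). Camera axes: x right, y down, z forward; pixel columns grow to the right and rows downward; lengths in m; the calibration is good to about 2 mm. A picture is of the moment at which its call begins. There is no depth.
- ctrl.close_job(): hands the job in; it is judged then, once.
Trained networks look in a picture, given as the dict that the camera call returned (one of the last four; its "shot" number tells which), for a name from the list of things; names that differ only in an ending like _2 or _b are one class to them, and where a whole thing is asked for, a point or a joint stands for the part that bears it (a point fixed in the world has none). Each returns a list of dicts, best first, with "p" (0 to 1); they miss things now and then, are a little off and sometimes report something else, mostly with a low value. They report only what shows in the picture. A call takes as long as a camera call. They do not tell look-alikes from the thing itself.
- ctrl.trace(target, picture): "mask" (480x640 bool, what is visible of it) and "extent" ([left, top, right, bottom] in pixels, round what is visible of it).
- ctrl.place_of(target, picture): "location" ([column, row] in pixels: a listed point, or the origin of a listed thing).
The state is a dict: "clock": time; "q": joint angles; "qd": joint speeds; "joint_torque": joint torques, N m; "tool_pos": TCP position; "eef_rot": TCP orientation; "contact_force": force on the tool from outside, world axes, zero at the start; "moment": the same for the moment, N m; "grip_width": opening from 0.0 (shut) to 1.0 (fully open); "finger_force": force on a finger pad.
Only numpy, scipy, OpenCV 4.12 (cv2) and the standard library are available. Lean on these libraries where they do the work, as an engineer would, in place of code of your own. Each camera call takes 0.05 s, during which the arm holds its last target. There are 200 camera calls.

TASK

One foot of the drilling fence still lacks its clamping bolt: take the T-slot bolt, enter its square head into the open end of that foot's T-slot and slide it along until the stud stands fully home in the fork of the free foot. Then put the spacer sleeve over the stud and let it sit flat on the foot, as on the other foot, ready for the star knob. Leave the star knob, the other loose hardware and the rail where they are.

Things in the scene. Friction and masses are not known exactly. Their poses are not given: they have to be found in the camera images.
- t_bolt: T-slot bolt, dark steel, upright on its head on the bench: square head 28 x 28 x 9 mm, round stud 16 mm in diameter rising 90 mm from it with a bevelled top, 99 mm high in all, about 0.2 kg. Origin: centre of the head's underside; z up the stud, x and y square to the head's sides. The only bolt with a square head, and the taller one.
- sleeve: Spacer sleeve, a plain steel tube standing on end on the bench: outside 32 mm, bore 19 mm, 40 mm high, about 0.16 kg; twin of the one under the star knob on the fence's other foot. Origin: centre of its lower end; z along the tube.
- table_plate: Fixed T-slotted table on the bench, 360 (its x) x 220 (y) x 35 mm high; origin: centre of its underside. Two T-slots along x, at y = +50 mm (robot's side, the one to use) and -50 mm: slot 20 mm wide in the 12 mm thick top, over a channel 33 mm wide and 15 mm high, its floor 8 mm above the bench. Open at both ends, side walls bevelled 7 mm at 45 degrees at the -x end.
- slot_mouth (a point): Middle of the open -x end of the +y T-slot, at the height of the table's top (35 mm above the bench). Axes as the table's: +x points along the slot towards the fence. Enter the bolt here, head at channel height.
- fork_home (a point): On the fence's free foot: the point of its top face (45 mm above the bench) where the stud's axis stands when the stud touches the fork's closed end. On the slot's centre line; axes as the table's, +x towards the closed end. Fork 22 mm wide, open towards the slot's mouth, its legs ending 35 mm before this point.
- fence: Fixed drilling fence across the table: beech board 75 mm high on two dark steel angle feet 58 mm wide, 10 mm thick. Origin: on the table top midway between the fork ends; axes as the table's; free foot at y = +50 mm; upright legs of the feet begin at x = 39 mm. Foot at y = -50 mm is already clamped by bolt, sleeve and black star knob (56 mm across, top 82 mm above the table).
- rail: Loose beech rail 190 x 36 x 30 mm lying on the table along the fence's far face. Origin: centre of its underside. Leave it.
- spacer_ring: Loose flat steel ring, outside 48 mm, bore 26 mm, 12 mm high, lying on the bench; not wanted. Origin: centre of its underside.
- hex_bolt: Loose short bolt standing on a six-sided head, 55 mm high; not wanted. Origin: centre of its underside.
- star_knob: Loose black star knob, 56 mm across and 32 mm high, on the bench; to be left for later. Origin: centre of its underside.
Not all that is in view belongs to the job. Leave any green look-alike of the sleeve alone. Leave any purple look-alike of the t_bolt alone.

How it is judged:
By the outcome, as a careful person would: the job done as asked, in the order asked, and still so for the second after the job is handed in, with the robot touching nothing.
It also fails if it takes over 72 s, if anything falls off the work surface, if the arm or the gripper's body presses on something with over 40 N, if the wrist force passes 120 N, or if a joint passes its speed limit or range.

## Working session

There is one attempt and no reset: what is moved stays moved. The work goes in short steps, Python scripts to look and compute and a shell command to move; the robot and the scene stay as the last step left them, time stands still between calls to the robot, and variables do not carry over. Pictures are saved under pics/ and viewed, at most 10 in all, crops included, and the job is handed in when it is done.

```bash
ls; mkdir -p pics; cat > h.py <<'E'
import numpy as np,cv2
from station import ctrl
def ray(c,px):
    K=np.array(c['mtx']);E=np.array(c['extrinsics'])
    d=E[:3,:3]@np.linalg.solve(K,[px[0],px[1],1.]);return E[:3,3],d
def atz(c,px,z):
    o,d=ray(c,px);return o+d*(z-o[2])/d[2]
def proj(c,P):
    E=np.linalg.inv(np.array(c['extrinsics']));p=E[:3,:3]@np.asarray(P)+E[:3,3];p=np.array(c['mtx'])@p;return p[:2]/p[2]
def save(c,n,box=None,s=1):
    im=c['color'][...,::-1]
    if box: im=im[box[1]:box[3],box[0]:box[2]]
    cv2.imwrite('pics/'+n,cv2.resize(im,None,fx=s,fy=s,interpolation=cv2.INTER_CUBIC))
def tri(obs):
    A=np.zeros((3,3));b=np.zeros(3)
    for c,px in obs:
        o,d=ray(c,px);d=d/np.linalg.norm(d);M=np.eye(3)-np.outer(d,d);A+=M;b+=M@o
    return np.linalg.solve(A,b)
E
python3 - <<'E'
from h import *
np.set_printoptions(precision=4,suppress=True)
Z=dict(t_bolt=0,sleeve=0,table_plate=0,slot_mouth=.035,fork_home=.045,fence=.035,rail=.035,spacer_ring=0,hex_bolt=0,star_knob=0)
for n in ['scene','side']:
    c=ctrl.camera(n);save(c,n+'0.png');print(n,np.array(c['extrinsics'])[:3,3])
    for t in Z:
        for r in ctrl.place_of(t,c)[:3]:
            print(t,round(r['p'],2),np.round(r['location'],1),atz(c,r['location'],Z[t]))
print(ctrl.state())
E
```

```text
pics
scene [ 1.0986 -0.3039  0.8561]
t_bolt 0.97 [182.1 381.8] [ 0.7414 -0.4202  0.    ]
t_bolt 0.95 [210.7 296.4] [ 0.5961 -0.3167  0.    ]
t_bolt 0.73 [213.5 348.9] [ 0.7065 -0.3477  0.    ]
sleeve 0.73 [282.7 308.6] [ 0.6871 -0.1945  0.    ]
sleeve 0.69 [325. 307.] [ 0.7216 -0.1161  0.    ]
sleeve 0.69 [247.6 309.2] [ 0.6569 -0.2588  0.    ]
table_plate 0.81 [403.1 205.5] [0.568  0.1639 0.    ]
table_plate 0.62 [409.5 199.3] [0.5587 0.1873 0.    ]
slot_mouth 0.76 [332.2 226.3] [ 0.5705 -0.0237  0.035 ]
slot_mouth 0.34 [205.9 246.5] [ 0.4988 -0.2878  0.035 ]
fork_home 0.78 [392.5 184.4] [0.5324 0.1503 0.045 ]
fork_home 0.35 [404.6 200.3] [0.5847 0.1502 0.045 ]
fence 0.68 [407.  201.7] [0.5842 0.1584 0.035 ]
fence 0.47 [334.7 222.3] [ 0.5633 -0.0139  0.035 ]
rail 0.31 [242.  224.1] [ 0.4774 -0.1981  0.035 ]
rail 0.29 [388.4 183.1] [0.5177 0.1495 0.035 ]
spacer_ring 0.87 [205.1 249.6] [ 0.4803 -0.2912  0.    ]
hex_bolt 0.72 [241.4 222.6] [ 0.4463 -0.1934 -0.    ]
star_knob 0.7 [249.  268.9] [ 0.5695 -0.2221  0.    ]
side [0.5376 0.9308 0.9617]
t_bolt 0.84 [281.8 206.5] [ 0.7106 -0.32
[... 430 characters left out ...]
 0.43 [325.6 210.4] [ 0.5953 -0.2703  0.035 ]
spacer_ring 0.51 [370.8 218.4] [ 0.4824 -0.2887  0.    ]
hex_bolt 0.58 [387.  244.2] [ 0.4444 -0.1912 -0.    ]
star_knob 0.6 [333.3 234.4] [ 0.5741 -0.2212 -0.    ]
{'clock': 1.1, 'q': array([-1.2804,  0.2764, -0.0264,  1.268 ,  0.    ,  1.4674]), 'qd': array([ 0.0002, -0.0006,  0.0007, -0.0012,  0.0006, -0.0022]), 'joint_torque': array([ -0.0009, -44.5504,  29.557 ,   0.001 ,  -0.0001,   0.    ]), 'tool_pos': array([ 0.2398, -0.5772,  0.2313]), 'eef_rot': array([0.    , 0.9807, 0.1956, 0.    ]), 'contact_force': array([ 0.5918,  1.5984, -0.2139]), 'moment': array([-0.006 , -0.0214,  0.0114]), 'finger_force': 0.0, 'grip_width': 0.998574647070188}
```

View scene.

View pics/scene0.png

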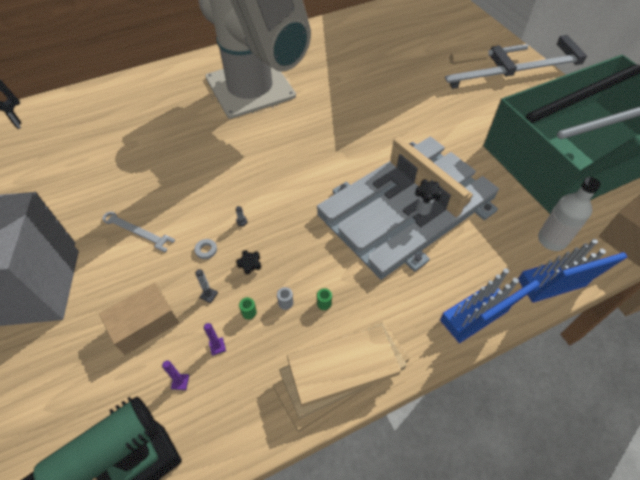

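View pics/side0.png

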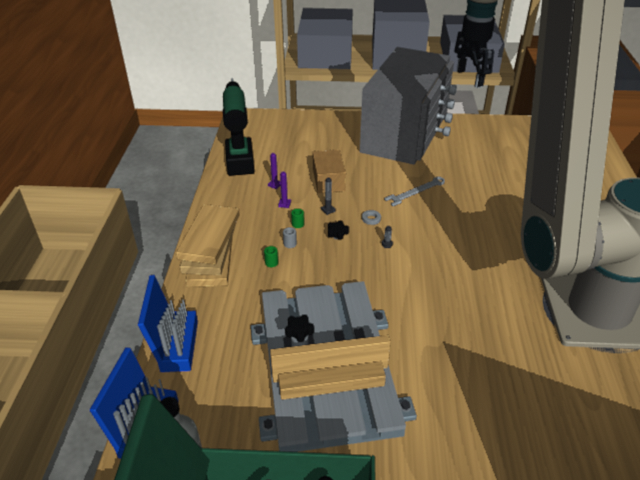

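```bash
python3 - <<'E'
import cv2
im=cv2.imread('pics/scene0.png')[220:420,130:370]
cv2.imwrite('pics/crop.png',cv2.resize(im,None,fx=3,fy=3,interpolation=cv2.INTER_CUBIC))
E
```

```text
(no output)
```

View pics/crop.png

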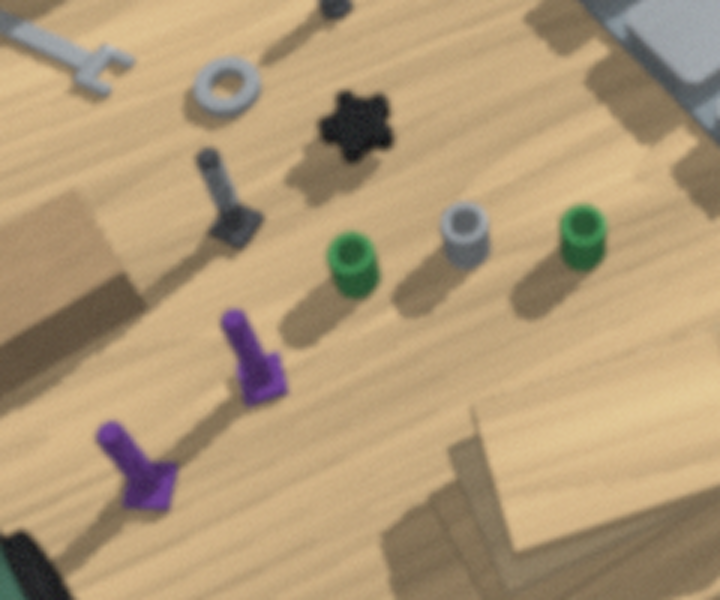

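Candidates: for the bolt, dark steel one at scene (205,285) versus the purple look-alikes at (178,378) and (214,340), and the short hex bolt at (241,216). For the sleeve, the steel tube at (285,298) versus green ones at (248,308) and (325,298), plus the ring at (205,249). The crop confirms the dark square-headed tall bolt (~0.594,-0.315) and the grey tube (~0.682,-0.189). Table slot's mouth is at about (335,222), the fence at (430,180).

Hover near the bolt, going round the grey box on the left.

```bash
python3 -m pendant '[{"dy":-0.4,"dz":-0.2},{"dy":-0.8,"dz":-0.3},{"dy":-1,"dz":-0.4},{"dy":-1,"dz":-0.4,"dx":0.3}]' && python3 -m pendant '[{"dx":0.4},{"dx":0.8},{"dx":1}]' && python3 -m pendant '[{"dx":0.4},{"dx":0.8},{"dx":1}]' && python3 -m pendant '[{"dx":0.4},{"dx":0.8},{"dx":1}]' && python3 -m pendant '[{"dx":0.2,"az":-0.05},{"az":-0.1,"dx":0.2},{"az":-0.17,"dx":0.2},{"az":-0.23,"dx":0.2},{"az":-0.29,"dx":0.2},{"az":-0.35,"dx":0.2},{"az":-0.41,"dx":0.2},{"az":-0.47,"dx":0.2},{"az":-0.53,"dx":0.2},{"az":-0.59,"dx":0.2},{"az":-0.63,"dx":0.2},{"az":-0.63,"dx":0.2}]'
python3 - <<'E'
from h import *
np.set_printoptions(precision=4,suppress=True)
c=ctrl.camera('wrist');save(c,'w1.png');s=ctrl.state();print(s['clock'],s['tool_pos'],s['eef_rot'],s['q']);print(np.array(c['extrinsics']))
for r in ctrl.place_of('t_bolt',c)[:3]:print(r['p'],r['location'],atz(c,r['location'],0))
for r in ctrl.place_of('sleeve',c)[:3]:print(r['p'],r['location'],atz(c,r['location'],0))
E
```

```text
1.15 [ 0.2398 -0.5772  0.2313] [-0.      0.9807  0.1956 -0.    ] [-1.2804  0.2764 -0.0264  1.268  -0.      1.4674]
[[ 0.3833 -0.8819 -0.2743  0.3091]
 [-0.9236 -0.3663 -0.113  -0.548 ]
 [-0.0008  0.2967 -0.955   0.3731]
 [ 0.      0.      0.      1.    ]]invalid input
```

View pics/w1.png

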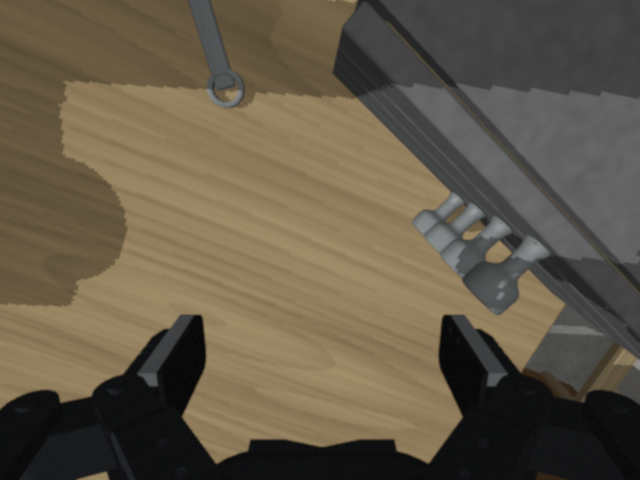

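The wrist view shows only the box with knobs ahead-right (500,280) and a wrench (225,90). The rows were refused, so I'll try a row with every key.

```bash
python3 -m pendant '[{"hand":0,"dx":0,"dy":-0.4,"dz":-0.3,"ax":0,"ay":0,"az":0}]'; python3 -m pendant '[{"hand":0,"dy":-0.4}]'
```

```text
clock: 1.33
tool_pos: [0.2273, -0.5475, 0.2493]
eef_rot: [-0.004, 0.981, 0.196, -0.0]
contact_force: [-0.4, 0.7, -0.4]
grip_width: 0.999
finger_force: 0.0invalid input
```

```bash
python3 -m pendant '[{"hand":0,"dx":0,"dy":-0.4,"dz":-0.2,"ax":0,"ay":0,"az":0},{"hand":0,"dx":0.2,"dy":-0.7,"dz":-0.2,"ax":0,"ay":0,"az":0},{"hand":0,"dx":0.6,"dy":-0.7,"dz":-0.2,"ax":0,"ay":0,"az":0},{"hand":0,"dx":1,"dy":-0.7,"dz":-0.2,"ax":0,"ay":0,"az":0}]' >/dev/null && python3 -m pendant '[{"hand":0,"dx":0.4,"dy":0,"dz":0,"ax":0,"ay":0,"az":-0.05},{"hand":0,"dx":0.8,"dy":0,"dz":0,"ax":0,"ay":0,"az":-0.1},{"hand":0,"dx":1,"dy":0,"dz":0,"ax":0,"ay":0,"az":-0.1}]' && python3 -m pendant '[{"hand":0,"dx":0.4,"dy":0.1,"dz":0,"ax":0,"ay":0,"az":-0.05},{"hand":0,"dx":0.8,"dy":0.2,"dz":0,"ax":0,"ay":0,"az":-0.1},{"hand":0,"dx":1,"dy":0.2,"dz":0,"ax":0,"ay":0,"az":-0.15},{"hand":0,"dx":1,"dy":0.3,"dz":0,"ax":0,"ay":0,"az":-0.2},{"hand":0,"dx":1,"dy":0.3,"dz":0,"ax":0,"ay":0,"az":-0.2}]'
python3 - <<'E'
from h import *
np.set_printoptions(precision=4,suppress=True)
c=ctrl.camera('wrist');save(c,'w2.png');s=ctrl.state();print(s['clock'],s['tool_pos'],s['eef_rot'],s['q']);print(np.array(c['extrinsics']))
for r in ctrl.place_of('t_bolt',c)[:3]:print(r['p'],r['location'],atz(c,r['location'],0))
for r in ctrl.place_of('sleeve',c)[:3]:print(r['p'],r['location'],atz(c,r['location'],0))
E
```

```text
clock: 1.92
tool_pos: [0.3881, -0.4032, 0.2766]
eef_rot: [0.0, 0.954, 0.3, 0.001]
contact_force: [-0.9, 0.1, -0.4]
grip_width: 1.002
finger_force: 0.0
clock: 2.33
tool_pos: [0.4861, -0.373, 0.276]
eef_rot: [0.001, 0.871, 0.491, 0.0]
contact_force: [0.0, -0.8, -0.6]
grip_width: 1.003
finger_force: 0.0
2.3833 [ 0.4849 -0.3728  0.276 ] [-0.0001  0.8725  0.4886 -0.0001] [-0.761   0.234   0.0126  1.3497 -0.0002  1.3595]
[[ 0.8552 -0.4951 -0.1534  0.5247]
 [-0.5184 -0.8166 -0.254  -0.3079]
 [ 0.0005  0.2968 -0.955   0.4178]
 [ 0.      0.      0.      1.    ]]
0.74 [503.4, 44.7] [ 0.7056 -0.3403  0.    ]
0.69 [390.1, 89.8] [ 0.5952 -0.32    0.    ]
0.59 [572.8, 100.8] [ 0.7437 -0.4218  0.    ]
```

View pics/w2.png

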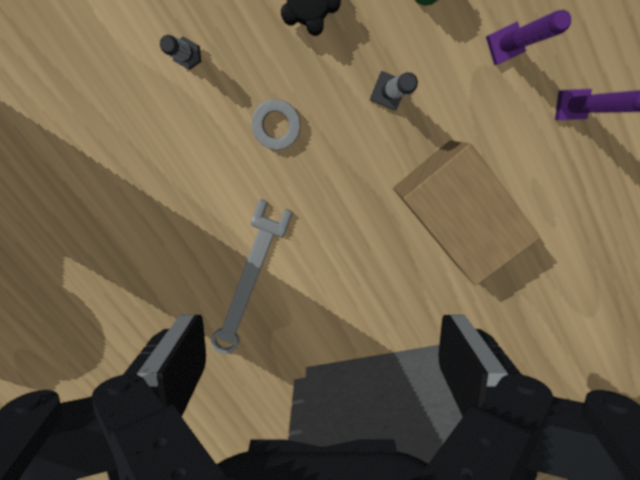

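Wrist view: the dark bolt is at (390,90) with its stud top at (404,83), the hex bolt at (185,52), the ring at (276,127), purple bolts at (510,45) and (575,103), and a wood block at (470,215). Now I'll measure the head edges and stud top precisely.

```bash
python3 - <<'E'
from h import *
np.set_printoptions(precision=4,suppress=True)
c=ctrl.camera('wrist')
im=c['color'];g=cv2.cvtColor(im,cv2.COLOR_RGB2GRAY);hsv=cv2.cvtColor(im,cv2.COLOR_RGB2HSV)
for r in ctrl.trace('t_bolt',c): print(r['p'],r['extent'])
crop=im[50:130,350:440,::-1]
cv2.imwrite('pics/b.png',cv2.resize(crop,None,fx=7,fy=7,interpolation=cv2.INTER_NEAREST))
print('block top corners z=.045',[atz(c,p,.045)[:2] for p in [(395,188),(470,145),(540,240),(475,283)]])
E
```

```text
0.93 [485.0, 4.5, 577.5, 61.0]
0.85 [371.0, 68.6, 419.3, 106.7]
0.67 [558.3, 83.9, 638.7, 118.5]
0.52 [283.7, 0.0, 343.1, 35.9]
block top corners z=.045 [array([ 0.5478, -0.3968]), array([ 0.6242, -0.3979]), array([ 0.6432, -0.5149]), array([ 0.5703, -0.5229])]
```

View pics/b.png

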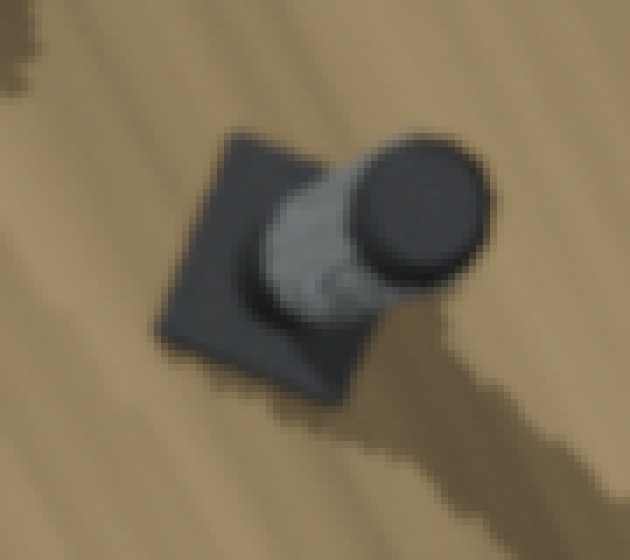

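```bash
python3 - <<'E'
from h import *
np.set_printoptions(precision=4,suppress=True)
c=ctrl.camera('wrist')
P=lambda u,v:(350+u/7-.43,50+v/7-.43)
for zB in (0,.004,.009):
    A=atz(c,P(236,133),.009);B=atz(c,P(158,330),zB);C=atz(c,P(340,403),zB)
    print([(round(1e3*np.linalg.norm(d[:2]),1),round(np.degrees(np.arctan2(d[1],d[0]))%90,1)) for d in (A-B,C-B)],(A+C)[:2]/2)
print('top',atz(c,P(421,205),.099), 'ctr head', atz(c,P(290,255),.012))
s=ctrl.state();print(s['tool_pos'],s['clock'])
s=ctrl.camera('scene');w=ctrl.camera('side')
for n in ['slot_mouth','fork_home','sleeve']:
  for k in (s,w):
    for r in ctrl.place_of(n,k)[:3]: print(n,round(r['p'],2),r['location'],atz(k,r['location'],{'slot_mouth':.035,'fork_home':.045,'sleeve':0}[n]))
E
```

```text
[(np.float64(25.9), np.float64(39.2)), (np.float64(27.7), np.float64(38.0))] [ 0.5931 -0.3197]
[(np.float64(26.2), np.float64(38.4)), (np.float64(27.5), np.float64(38.0))] [ 0.5928 -0.3196]
[(np.float64(26.6), np.float64(37.4)), (np.float64(27.1), np.float64(38.0))] [ 0.5923 -0.3194]
top [ 0.5919 -0.3187  0.099 ] ctr head [ 0.5929 -0.3178  0.012 ]
[ 0.4833 -0.3732  0.2764] 2.6333
slot_mouth 0.71 [333.6, 222.2] [ 0.562 -0.016  0.035]
slot_mouth 0.31 [408.2, 198.8] [0.5782 0.1654 0.035 ]
slot_mouth 0.88 [337.4, 283.8] [ 0.5574 -0.0147  0.035 ]
slot_mouth 0.45 [326.0, 213.4] [ 0.5937 -0.2584  0.035 ]
fork_home 0.72 [394.0, 181.4] [0.5261 0.1582 0.045 ]
fork_home 0.66 [352.6, 342.0] [0.5225 0.1538 0.045 ]
sleeve 0.83 [326.7, 302.6] [ 0.7143 -0.1087  0.    ]
sleeve 0.71 [283.0, 307.0] [ 0.684  -0.1925  0.    ]
sleeve 0.58 [249.9, 309.4] [ 0.6594 -0.2547  0.    ]
sleeve 0.82 [289.9, 247.1] [ 0.6751 -0.169   0.    ]
sleeve 0.79 [299.8, 226.7] [ 0.6578 -0.2467  0.    ]
sleeve 0.63 [269.5, 266.1] [ 0.7156 -0.1005  0.    ]
```

```bash
python3 -m pendant '[{"hand":0,"dx":0.35,"dy":0.2,"dz":0,"ax":0,"ay":0,"az":0.05},{"hand":0,"dx":0.7,"dy":0.45,"dz":0.2,"ax":0,"ay":0,"az":0.11},{"hand":0,"dx":1,"dy":0.64,"dz":0.5,"ax":0,"ay":0,"az":0.171},{"hand":0,"dx":1,"dy":0.64,"dz":0.8,"ax":0,"ay":0,"az":0.171},{"hand":0,"dx":1,"dy":0.64,"dz":0.8,"ax":0,"ay":0,"az":0.171},{"hand":0,"dx":1,"dy":0.64,"dz":0.8,"ax":0,"ay":0,"az":0.171}]'
python3 - <<'E'
from h import *
np.set_printoptions(precision=4,suppress=True)
s=ctrl.state();q=s['eef_rot'];y=2*np.arctan2(q[2],q[1]);print(s['tool_pos'],np.degrees(y),s['clock'],s['eef_rot'])
d=np.array([.592,-.319])-s['tool_pos'][:2];print('dx,dy',d@[np.cos(y),np.sin(y)],d@[np.sin(y),-np.cos(y)])
c=ctrl.camera('wrist');save(c,'w3.png')
for n in ['slot_mouth','fork_home','t_bolt']:
    for r in ctrl.place_of(n,c)[:2]: print(n,r['p'],r['location'],atz(c,r['location'],.035))
E
```

```text
clock: 3.53
tool_pos: [0.5896, -0.3194, 0.1933]
eef_rot: [-0.002, 0.945, 0.327, -0.002]
contact_force: [0.2, 0.4, 0.5]
grip_width: 1.001
finger_force: 0.0
[ 0.5896 -0.3194  0.1933] 38.127232115558755 3.5333 [-0.0025  0.9452  0.3266 -0.0021]
dx,dy 0.002119309683101424 0.0011961612789263961
slot_mouth 0.58 [251.1, 9.6] [ 0.6726 -0.1925  0.035 ]
fork_home 0.3 [327.3, 203.5] [ 0.6014 -0.3132  0.035 ]
t_bolt 0.68 [433.8, 114.0] [ 0.6987 -0.3325  0.035 ]
t_bolt 0.55 [541.0, 143.5] [ 0.7315 -0.4073  0.035 ]
```

```bash
python3 -m pendant '[{"hand":0,"dx":0.02,"dy":0.012,"dz":0.4,"ax":0,"ay":0,"az":0},{"hand":0,"dx":0.02,"dy":0.012,"dz":0.8,"ax":0,"ay":0,"az":0},{"hand":0,"dx":0.02,"dy":0.012,"dz":1,"ax":0,"ay":0,"az":0}]' >/dev/null && python3 -m pendant '[{"hand":0,"dx":0,"dy":0,"dz":0.25,"ax":0,"ay":0,"az":0},{"hand":0,"dx":0,"dy":0,"dz":0.37,"ax":0,"ay":0,"az":0},{"hand":0,"dx":0,"dy":0,"dz":0.37,"ax":0,"ay":0,"az":0},{"hand":1,"dx":0,"dy":0,"dz":0.37,"ax":0,"ay":0,"az":0},{"hand":1,"dx":0,"dy":0,"dz":0.37,"ax":0,"ay":0,"az":0},{"hand":1,"dx":0,"dy":0,"dz":0.37,"ax":0,"ay":0,"az":0},{"hand":1,"dx":0,"dy":0,"dz":0.37,"ax":0,"ay":0,"az":0},{"hand":1,"dx":0,"dy":0,"dz":0.37,"ax":0,"ay":0,"az":0},{"hand":1,"dx":0,"dy":0,"dz":0.37,"ax":0,"ay":0,"az":0},{"hand":1,"dx":0,"dy":0,"dz":0.37,"ax":0,"ay":0,"az":0},{"hand":1,"dx":0,"dy":0,"dz":0.37,"ax":0,"ay":0,"az":0},{"hand":1,"dx":0,"dy":0,"dz":0.37,"ax":0,"ay":0,"az":0}]' 50
```

```text
clock: 4.98
tool_pos: [0.5938, -0.3209, 0.0604]
eef_rot: [0.0, 0.945, 0.326, 0.0]
contact_force: [-0.5, 0.7, 5.7]
grip_width: 0.171
finger_force: 48.8
```

```bash
python3 -m pendant '[{"hand":1,"dx":0,"dy":0,"dz":-0.4,"ax":0,"ay":0,"az":0},{"hand":1,"dx":0,"dy":0,"dz":-0.8,"ax":0,"ay":0,"az":0},{"hand":1,"dx":0.1,"dy":-0.2,"dz":-1,"ax":0,"ay":0,"az":0},{"hand":1,"dx":0.3,"dy":-0.5,"dz":-1,"ax":0,"ay":0,"az":0},{"hand":1,"dx":0.5,"dy":-0.83,"dz":-1,"ax":0,"ay":0,"az":0}]' && python3 -m pendant '[{"hand":1,"dx":0.25,"dy":-0.4,"dz":-0.3,"ax":0,"ay":0,"az":0},{"hand":1,"dx":0.5,"dy":-0.83,"dz":-0.6,"ax":0,"ay":0,"az":0},{"hand":1,"dx":0.7,"dy":-1,"dz":-0.9,"ax":0,"ay":0,"az":0},{"hand":1,"dx":1,"dy":-1,"dz":-1,"ax":0,"ay":0,"az":0}]' >/dev/null && python3 -m pendant '[{"hand":1,"dx":0,"dy":-0.3,"dz":-0.2,"ax":0,"ay":0,"az":-0.05},{"hand":1,"dx":0,"dy":-0.65,"dz":-0.2,"ax":0,"ay":0,"az":-0.11},{"hand":1,"dx":0,"dy":-0.65,"dz":-0.2,"ax":0,"ay":0,"az":-0.17},{"hand":1,"dx":0,"dy":-0.65,"dz":-0.2,"ax":0,"ay":0,"az":-0.23},{"hand":1,"dx":0,"dy":-0.65,"dz":-0.2,"ax":0,"ay":0,"az":-0.29},{"hand":1,"dx":0,"dy":-0.65,"dz":-0.2,"ax":0,"ay":0,"az":-0.35},{"hand":1,"dx":0,"dy":-0.65,"dz":-0.2,"ax":0,"ay":0,"az":-0.41},{"hand":1,"dx":0,"dy":-0.65,"dz":-0.2,"ax":0,"ay":0,"az":-0.47},{"hand":1,"dx":0,"dy":-0.65,"dz":-0.2,"ax":0,"ay":0,"az":-0.525},{"hand":1,"dx":0,"dy":-0.65,"dz":-0.2,"ax":0,"ay":0,"az":-0.525},{"hand":1,"dx":0,"dy":-0.65,"dz":-0.2,"ax":0,"ay":0,"az":-0.525}]'
python3 - <<'E'
from h import *
np.set_printoptions(precision=4,suppress=True)
c=ctrl.camera('wrist');save(c,'w4.png');np.savez('w4.npz',mtx=c['mtx'],extrinsics=c['extrinsics'])
s=ctrl.state();print(s['tool_pos'],s['eef_rot'],s['clock'])
for n,z in [('slot_mouth',.035),('fork_home',.045),('fence',.035)]:
    for r in ctrl.place_of(n,c)[:2]: print(n,r['p'],r['location'],atz(c,r['location'],z))
E
```

```text
clock: 5.4
tool_pos: [0.5832, -0.2257, 0.1614]
eef_rot: [0.002, 0.946, 0.325, 0.002]
contact_force: [-0.5, 1.3, -2.6]
grip_width: 0.174
finger_force: 49.4
clock: 6.65
tool_pos: [0.5526, -0.0418, 0.272]
eef_rot: [-0.001, 0.637, 0.771, -0.0]
contact_force: [-0.4, 0.3, -1.6]
grip_width: 0.174
finger_force: 49.6
[ 0.5527 -0.0418  0.2722] [-0.0005  0.6369  0.771  -0.0003] 6.7
slot_mouth 0.61 [335.4, 175.3] [ 0.5594 -0.015   0.035 ]
fence 0.24 [207.3, 305.9] [ 0.4555 -0.1722  0.035 ]
```

View pics/w4.png

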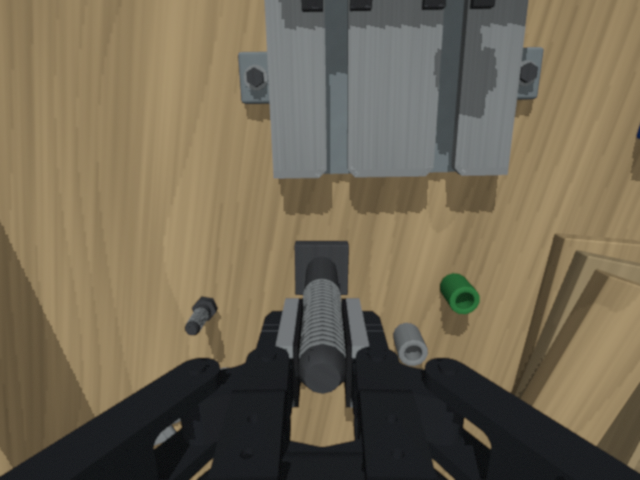

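Bolt is held straight, with its head at (322,265) square to the tool. Table is ahead: robot-side slot mouth at (338,175), slot running up to the foot's fork legs at (314,5) and (361,5). Now I'll fit the slot edges.

```bash
python3 - <<'E'
from h import *
np.set_printoptions(precision=4,suppress=True)
z=np.load('w4.npz');c={k:z[k] for k in z}
g=cv2.GaussianBlur(cv2.imread('pics/w4.png',0),(3,3),0).astype(float)
for nm,lo,hi in [('L',318,335),('R',342,358),('outL',258,285)]:
    P=[]
    for r in range(20,158,3):
        d=np.abs(np.diff(g[r,lo:hi]));k=int(d.argmax());P.append((lo+k+.5,r))
    P=np.array(P)
    W=np.array([atz(c,p,.035)[:2] for p in P])
    f=np.polyfit(W[:,1],W[:,0],1);res=W[:,0]-np.polyval(f,W[:,1]);m=abs(res-np.median(res))<.0015
    f=np.polyfit(W[m,1],W[m,0],1);print(nm,f,m.sum(),'ang',np.degrees(np.arctan2(1,f[0])),'x at y=-.015,.05,.1',np.polyval(f,[-.015,.05,.1]), P[::12,0])
for v in (260,300,380,420,470): 
    col=g[150:200,v];print(v,150+np.abs(np.diff(col)).argmax(),end=' ')
print(atz(c,(300,179),.035),atz(c,(470,176),.035))
for u,v in((303,9),(324,9),(350,9),(371,9)):print(atz(c,(u,v),.045)[:2])
E
```

```text
L [-0.206   0.5473] 46 ang 101.63823995507984 x at y=-.015,.05,.1 [0.5504 0.537  0.5267] [324.5 324.5 325.5 325.5]
R [-0.2145  0.5686] 46 ang 102.10776553766799 x at y=-.015,.05,.1 [0.5718 0.5578 0.5471] [348.5 347.5 348.5 348.5]
outL [-0.0908  0.4875] 13 ang 95.19025114779596 x at y=-.015,.05,.1 [0.4888 0.4829 0.4784] [283.5 266.5 266.5 261.5]
260 150 300 177 380 176 420 175 470 174 [ 0.5273 -0.0247  0.035 ] [0.6835 0.0081 0.035 ]
[0.5062 0.1133]
[0.523  0.1165]
[0.5438 0.1205]
[0.5606 0.1237]
```

```bash
python3 - <<'E'
from h import *
np.set_printoptions(precision=4,suppress=True)
z=np.load('w4.npz');c={k:z[k] for k in z}
g=cv2.GaussianBlur(cv2.imread('pics/w4.png',0),(3,3),0).astype(float)
a=np.radians(101.9);t=np.array([np.cos(a),np.sin(a)]);n=np.array([np.sin(a),-np.cos(a)]) # n ~ tool y
o=np.array([.55795,0])
for r in (250,265,280):
    d=np.diff(g[r]);l=285+np.abs(d[285:305]).argmax()+.5;R=338+np.abs(d[338:360]).argmax()+.5
    A=atz(c,(l,r),.221)[:2];B=atz(c,(R,r),.221)[:2];print(l,R,np.linalg.norm(A-B),'head lateral',((A+B)/2-o)@n)
E2=atz(c,(321.5,242),.221)[:2];print('head front edge along',(E2-o)@t)
s=ctrl.state();p=s['tool_pos'];print('tcp lateral',(p[:2]-o)@n,'along',(p[:2]-o)@t,'mouth along',(np.array([.5617,-.018])-o)@t, 'home along',(np.array([.526,.1528])-o)@t, p)
E
```

```text
294.5 348.5 0.027281166455709695 head lateral -0.014616701496383458
294.5 347.5 0.02709086729498377 head lateral -0.015023139655555247
294.5 347.5 0.027413191412572768 head lateral -0.015180715930577075
head front edge along -0.023077361663094292
tcp lateral -0.013558353628979995 along -0.0399659605014256 mouth along -0.018386427427069377 home along 0.15610439664697404 [ 0.5529 -0.0419  0.2726]
```

```bash
python3 -m pendant '[{"hand":1,"dx":-0.15,"dy":0.145,"dz":0.2,"ax":0,"ay":0,"az":-0.0085},{"hand":1,"dx":-0.15,"dy":0.145,"dz":0.6,"ax":0,"ay":0,"az":-0.0085},{"hand":1,"dx":-0.15,"dy":0.145,"dz":1,"ax":0,"ay":0,"az":-0.0085},{"hand":1,"dx":-0.15,"dy":0.145,"dz":1,"ax":0,"ay":0,"az":-0.0085}]' >/dev/null && python3 -m pendant '[{"hand":1,"dx":0,"dy":0,"dz":0.4,"ax":0,"ay":0,"az":0},{"hand":1,"dx":0,"dy":0,"dz":0.7,"ax":0,"ay":0,"az":0},{"hand":1,"dx":0,"dy":0,"dz":0.9,"ax":0,"ay":0,"az":0},{"hand":1,"dx":0,"dy":0,"dz":0.9,"ax":0,"ay":0,"az":0},{"hand":1,"dx":0,"dy":0,"dz":0.9,"ax":0,"ay":0,"az":0},{"hand":1,"dx":0,"dy":0,"dz":0.9,"ax":0,"ay":0,"az":0}]'
cat > pos.py <<'E'
from h import *
np.set_printoptions(precision=4,suppress=True)
a=np.radians(101.9);t=np.array([np.cos(a),np.sin(a)]);n=np.array([np.sin(a),-np.cos(a)]);o=np.array([.55795,0])
def rep():
    s=ctrl.state();p=s['tool_pos'];q=s['eef_rot'];f=s['contact_force']
    print('along',round((p[:2]-o)@t,4),'lat',round((p[:2]-o)@n,4),'z',round(p[2],4),'yaw',round(np.degrees(2*np.arctan2(q[2],q[1])),2),'F t,n,z',np.round([f[:2]@t,f[:2]@n,f[2]],1),s['clock'],'tilt',q[[0,3]])
if __name__=='__main__': rep()
E
python3 - <<'E'
from pos import *
rep();c=ctrl.camera('wrist');save(c,'w5.png',(170,60,500,400),2)
np.savez('w5.npz',mtx=c['mtx'],extrinsics=c['extrinsics'])
import cv2;cv2.imwrite('w5full.png',c['color'][...,::-1])
E
```

```text
clock: 7.68
tool_pos: [0.5723, -0.0543, 0.0854]
eef_rot: [0.002, 0.629, 0.777, 0.001]
contact_force: [0.1, -0.2, -2.4]
grip_width: 0.174
finger_force: 49.8
along -0.056 lat 0.0028 z 0.0854 yaw 102.05 F t,n,z [-0.3  0.  -2.4] 7.6833 tilt [0.0018 0.0009]
```

View pics/w5.png

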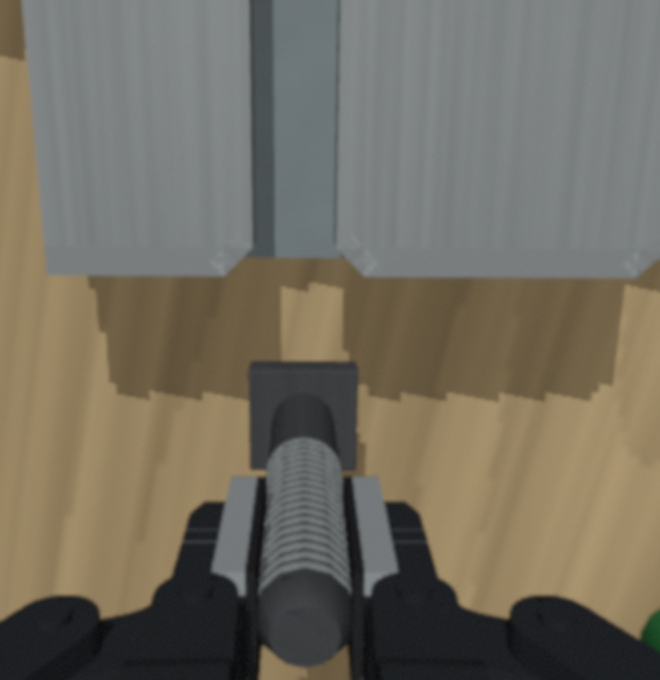

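The view shows the slot centre at column 317.5 and the head centre at 321.7, at nearly the same height, so the bolt is 2.2 mm too far right. It's square to the slot. I'll correct that and lower it to channel height.

```bash
python3 -m pendant '[{"hand":1,"dx":0,"dy":-0.022,"dz":0.08,"ax":0,"ay":0,"az":0},{"hand":1,"dx":0,"dy":-0.022,"dz":0.145,"ax":0,"ay":0,"az":0},{"hand":1,"dx":0,"dy":-0.022,"dz":0.145,"ax":0,"ay":0,"az":0},{"hand":1,"dx":0,"dy":-0.022,"dz":0.145,"ax":0,"ay":0,"az":0},{"hand":1,"dx":0,"dy":-0.022,"dz":0.145,"ax":0,"ay":0,"az":0}]' >/dev/null; python3 - <<'E'
from pos import *
rep();c=ctrl.camera('wrist')
g=cv2.GaussianBlur(cv2.cvtColor(c['color'],cv2.COLOR_RGB2GRAY),(3,3),0).astype(float)
for r in (70,90,110,130,150): d=np.abs(np.diff(g[r]));print(r,285+d[285:305].argmax(),330+d[330:350].argmax())
for r in range(245,290,8): d=np.abs(np.diff(g[r]));print(r,285+d[285:305].argmax(),335+d[335:360].argmax())
E
```

```text
along -0.0552 lat -0.0015 z 0.0684 yaw 102.06 F t,n,z [ 0.5  0.3 -1.8] 8.15 tilt [-0.0001 -0.    ]
70 302 349
90 302 348
110 302 348
130 302 347
150 302 349
245 293 348
253 293 348
261 293 349
269 294 348
277 294 348
285 294 348
```

```bash
python3 -m pendant '[{"hand":1,"dx":0,"dy":0.02,"dz":-0.025,"ax":0,"ay":0,"az":0},{"hand":1,"dx":0,"dy":0.02,"dz":-0.025,"ax":0,"ay":0,"az":0},{"hand":1,"dx":0,"dy":0.02,"dz":-0.025,"ax":0,"ay":0,"az":0},{"hand":1,"dx":0,"dy":0.02,"dz":-0.025,"ax":0,"ay":0,"az":0},{"hand":1,"dx":0,"dy":0.02,"dz":-0.025,"ax":0,"ay":0,"az":0},{"hand":1,"dx":0,"dy":0.02,"dz":-0.025,"ax":0,"ay":0,"az":0}]' >/dev/null; python3 pos.py;  python3 -m pendant '[{"hand":1,"dx":0.1,"dy":0,"dz":0,"ax":0,"ay":0,"az":0},{"hand":1,"dx":0.2,"dy":0,"dz":0,"ax":0,"ay":0,"az":0},{"hand":1,"dx":0.3,"dy":0,"dz":0,"ax":0,"ay":0,"az":0},{"hand":1,"dx":0.35,"dy":0,"dz":0,"ax":0,"ay":0,"az":0},{"hand":1,"dx":0.4,"dy":0,"dz":0,"ax":0,"ay":0,"az":0},{"hand":1,"dx":0.4,"dy":0,"dz":0,"ax":0,"ay":0,"az":0},{"hand":1,"dx":0.4,"dy":0,"dz":0,"ax":0,"ay":0,"az":0}]' >/dev/null;python3 - <<'E'
from pos import *
rep();c=ctrl.camera('wrist');save(c,'w6.png',(170,60,500,400),2)
E
```

```text
along -0.0552 lat 0.0006 z 0.0708 yaw 102.06 F t,n,z [-0.2  0.1 -2. ] 8.7 tilt [-0. -0.]
along -0.0148 lat 0.0005 z 0.0709 yaw 102.11 F t,n,z [-0.3 -0.1 -1.8] 9.2833 tilt [ 0.0001 -0.0001]
```

```bash
python3 -m pendant '[{"hand":1,"dx":0.2,"dy":0,"dz":0,"ax":0,"ay":0,"az":0},{"hand":1,"dx":0.4,"dy":0,"dz":0,"ax":0,"ay":0,"az":0},{"hand":1,"dx":0.6,"dy":0,"dz":0,"ax":0,"ay":0,"az":0},{"hand":1,"dx":0.6,"dy":0,"dz":0,"ax":0,"ay":0,"az":0},{"hand":1,"dx":0.6,"dy":0,"dz":0,"ax":0,"ay":0,"az":0}]' >/dev/null; python3 pos.py;  python3 -m pendant '[{"hand":1,"dx":0.2,"dy":0,"dz":0,"ax":0,"ay":0,"az":0},{"hand":1,"dx":0.4,"dy":0,"dz":0,"ax":0,"ay":0,"az":0},{"hand":1,"dx":0.4,"dy":0,"dz":0,"ax":0,"ay":0,"az":0},{"hand":1,"dx":0.4,"dy":0,"dz":0,"ax":0,"ay":0,"az":0}]' >/dev/null;python3 - <<'E'
from pos import *
rep();c=ctrl.camera('wrist');save(c,'w7.png',(170,0,500,300),2)
E
```

```text
along 0.0451 lat 0.0003 z 0.0709 yaw 102.13 F t,n,z [-0.5 -0.1 -1.9] 9.75 tilt [ 0.0002 -0.0002]
along 0.0844 lat 0.0004 z 0.0709 yaw 102.09 F t,n,z [-0.4 -0.2 -2.4] 10.0833 tilt [ 0.0004 -0.0002]
```

View pics/w7.png

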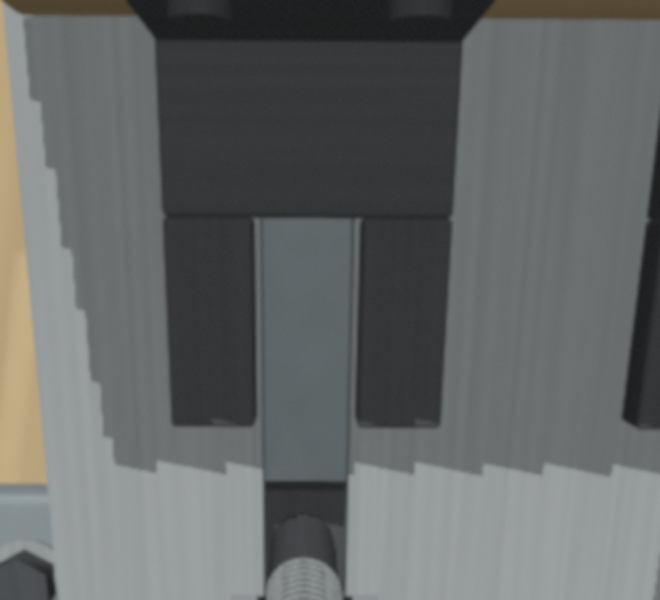

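The stud is entering centred on the slot; fork legs start at crop row 425, closed end at row 217. I'll go on until contact.

```bash
python3 -m pendant '[{"hand":1,"dx":0.2,"dy":0,"dz":0,"ax":0,"ay":0,"az":0},{"hand":1,"dx":0.4,"dy":0,"dz":0,"ax":0,"ay":0,"az":0},{"hand":1,"dx":0.58,"dy":0,"dz":0,"ax":0,"ay":0,"az":0},{"hand":1,"dx":0.6,"dy":0,"dz":0,"ax":0,"ay":0,"az":0},{"hand":1,"dx":0.6,"dy":0,"dz":0,"ax":0,"ay":0,"az":0}]' >/dev/null; python3 pos.py;  python3 -m pendant '[{"hand":1,"dx":0.02,"dy":0,"dz":0,"ax":0,"ay":0,"az":0},{"hand":1,"dx":0.04,"dy":0,"dz":0,"ax":0,"ay":0,"az":0},{"hand":1,"dx":0.05,"dy":0,"dz":0,"ax":0,"ay":0,"az":0},{"hand":1,"dx":0.05,"dy":0,"dz":0,"ax":0,"ay":0,"az":0}]' >/dev/null;python3 pos.py
```

```text
along 0.1444 lat 0.0004 z 0.0709 yaw 102.08 F t,n,z [ 0.  -0.1 -1.7] 10.55 tilt [ 0.0004 -0.0001]
along 0.1493 lat 0.0001 z 0.0709 yaw 102.02 F t,n,z [-0.4 -0.6 -2.1] 10.8833 tilt [ 0. -0.]
```

```bash
for i in 1; do python3 -m pendant '[{"hand":1,"dx":0.015,"dy":0,"dz":0,"ax":0,"ay":0,"az":0},{"hand":1,"dx":0.025,"dy":0,"dz":0,"ax":0,"ay":0,"az":0},{"hand":1,"dx":0.025,"dy":0,"dz":0,"ax":0,"ay":0,"az":0}]' >/dev/null;python3 pos.py; python3 -m pendant '[{"hand":1,"dx":0.01,"dy":0,"dz":0,"ax":0,"ay":0,"az":0},{"hand":1,"dx":0.02,"dy":0,"dz":0,"ax":0,"ay":0,"az":0},{"hand":1,"dx":0.02,"dy":0,"dz":0,"ax":0,"ay":0,"az":0}]' >/dev/null;python3 pos.py; python3 -m pendant '[{"hand":1,"dx":0.01,"dy":0,"dz":0,"ax":0,"ay":0,"az":0},{"hand":1,"dx":0.015,"dy":0,"dz":0,"ax":0,"ay":0,"az":0},{"hand":1,"dx":0.015,"dy":0,"dz":0,"ax":0,"ay":0,"az":0}]' >/dev/null;python3 pos.py; done
```

```text
along 0.1523 lat 0.0 z 0.0709 yaw 102.06 F t,n,z [-0.2  0.3 -1.8] 11.1333 tilt [-0.  0.]
along 0.1545 lat -0.0 z 0.0709 yaw 102.07 F t,n,z [-0.7 -0.2 -1.9] 11.3833 tilt [-0.0001  0.    ]
along 0.1556 lat 0.0001 z 0.0709 yaw 102.07 F t,n,z [-0.8  0.5 -1.9] 11.6333 tilt [ 0.0003 -0.0002]
```

```bash
python3 -m pendant '[{"hand":1,"dx":0.01,"dy":0,"dz":0,"ax":0,"ay":0,"az":0},{"hand":1,"dx":0.02,"dy":0,"dz":0,"ax":0,"ay":0,"az":0},{"hand":1,"dx":0.02,"dy":0,"dz":0,"ax":0,"ay":0,"az":0}]' >/dev/null;python3 pos.py; python3 -m pendant '[{"hand":1,"dx":0.01,"dy":0,"dz":0,"ax":0,"ay":0,"az":0},{"hand":1,"dx":0.02,"dy":0,"dz":0,"ax":0,"ay":0,"az":0},{"hand":1,"dx":0.02,"dy":0,"dz":0,"ax":0,"ay":0,"az":0}]' >/dev/null;python3 pos.py; python3 -m pendant '[{"hand":1,"dx":0.01,"dy":0,"dz":0,"ax":0,"ay":0,"az":0},{"hand":1,"dx":0.015,"dy":0,"dz":0,"ax":0,"ay":0,"az":0},{"hand":1,"dx":0.015,"dy":0,"dz":0,"ax":0,"ay":0,"az":0}]' >/dev/null;python3 pos.py
python3 - <<'E'
from h import *
c=ctrl.camera('wrist');cv2.imwrite('w8full.png',c['color'][...,::-1])
g=cv2.cvtColor(c['color'],cv2.COLOR_RGB2GRAY);print(g[120:270:5,321].tolist());print([ (round(r['p'],2),r['location']) for r in ctrl.place_of('fork_home',c)])
E
```

```text
along 0.1562 lat 0.0001 z 0.0709 yaw 102.02 F t,n,z [-4.8  0.8 -1. ] 11.8833 tilt [ 0.0016 -0.0014]
along 0.1567 lat 0.0 z 0.071 yaw 101.98 F t,n,z [-9.5 -0.6 -2.1] 12.1333 tilt [ 0.003  -0.0026]
along 0.1571 lat 0.0 z 0.071 yaw 101.95 F t,n,z [-12.   -0.3  -0.8] 12.3833 tilt [ 0.0041 -0.0035]
[148, 147, 143, 143, 144, 113, 85, 85, 145, 133, 141, 141, 170, 156, 155, 154, 153, 153, 151, 153, 152, 153, 153, 154, 103, 44, 47, 47, 45, 46]
[]
```

```bash
python3 -m pendant '[{"hand":1,"dx":-0.02,"dy":0,"dz":0,"ax":0,"ay":0,"az":0},{"hand":1,"dx":-0.04,"dy":0,"dz":0.01,"ax":0,"ay":0,"az":0},{"hand":1,"dx":-0.04,"dy":0,"dz":0.022,"ax":0,"ay":0,"az":0},{"hand":1,"dx":-0.04,"dy":0,"dz":0.028,"ax":0,"ay":0,"az":0},{"hand":1,"dx":-0.04,"dy":0,"dz":0.028,"ax":0,"ay":0,"az":0}]' >/dev/null;python3 pos.py; python3 -m pendant '[{"hand":0.5,"dx":0,"dy":0,"dz":0,"ax":0,"ay":0,"az":0},{"hand":0.5,"dx":0,"dy":0,"dz":0,"ax":0,"ay":0,"az":0},{"hand":0.5,"dx":0,"dy":0,"dz":0,"ax":0,"ay":0,"az":0},{"hand":0.5,"dx":0,"dy":0,"dz":0,"ax":0,"ay":0,"az":0},{"hand":0.5,"dx":0,"dy":0,"dz":0,"ax":0,"ay":0,"az":0},{"hand":0.5,"dx":0,"dy":0,"dz":0,"ax":0,"ay":0,"az":0}]';python3 pos.py; python3 -m pendant '[{"hand":0.5,"dx":0,"dy":0,"dz":-0.3,"ax":0,"ay":0,"az":0},{"hand":0.5,"dx":0,"dy":0,"dz":-0.7,"ax":0,"ay":0,"az":0},{"hand":0.5,"dx":0,"dy":0,"dz":-1,"ax":0,"ay":0,"az":0},{"hand":0.5,"dx":0,"dy":0,"dz":-1,"ax":0,"ay":0,"az":0},{"hand":0.5,"dx":-0.4,"dy":0,"dz":-1,"ax":0,"ay":0,"az":0},{"hand":0.5,"dx":-0.6,"dy":0,"dz":-1,"ax":0,"ay":0,"az":0},{"hand":0,"dx":-0.6,"dy":0,"dz":-1,"ax":0,"ay":0,"az":0},{"hand":0,"dx":-0.6,"dy":0,"dz":-1,"ax":0,"ay":0,"az":0}]' >/dev/null
python3 - <<'E'
from pos import *
rep();c=ctrl.camera('wrist');save(c,'w9.png');np.savez('w9.npz',mtx=c['mtx'],extrinsics=c['extrinsics'])
for r in ctrl.trace('t_bolt',c)[:2]: print(r['p'],r['extent'])
E
```

```text
along 0.1562 lat 0.0005 z 0.0685 yaw 102.03 F t,n,z [-6.3 -0.3  1.9] 12.9 tilt [ 0.0014 -0.0006]
clock: 13.4
tool_pos: [0.5255, 0.1542, 0.0681]
eef_rot: [-0.0, 0.629, 0.778, 0.0]
contact_force: [0.0, -0.8, 0.3]
grip_width: 0.505
finger_force: 0.0
along 0.1576 lat 0.0 z 0.0681 yaw 102.08 F t,n,z [-0.8 -0.1  0.3] 13.4 tilt [-0.0002  0.0002]
along 0.0968 lat -0.0 z 0.1677 yaw 101.96 F t,n,z [0.1 0.2 0.4] 14.0667 tilt [-0.0004  0.0001]
0.57 [306.4, 130.2, 339.0, 170.2]
```

View pics/w9.png

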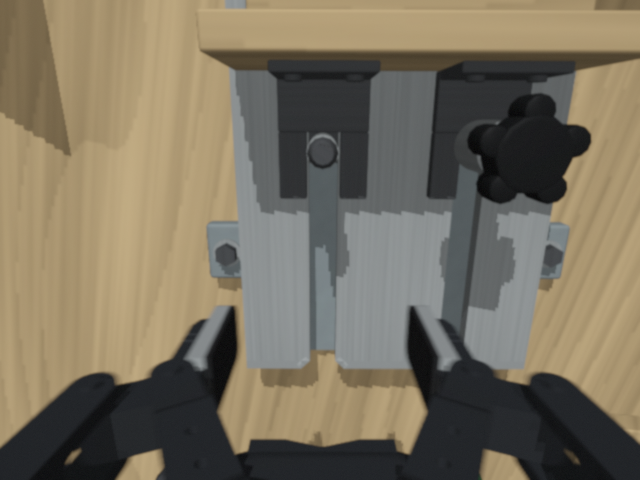

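The stud stands upright in the fork's closed end; its top circle is at (322,151) and the clamped foot with knob at (530,150). Next: the stud's axis, then the sleeve.

```bash
python3 - <<'E'
from pos import *
z=np.load('w9.npz');c={k:z[k] for k in z}
g=cv2.imread('pics/w9.png',0)[120:185,290:355];G=cv2.resize(g,None,fx=6,fy=6,interpolation=cv2.INTER_CUBIC)
h=cv2.HoughCircles(G,cv2.HOUGH_GRADIENT,1,30,param1=60,param2=15,minRadius=60,maxRadius=110)
for u,v,r in h[0][:4]:
    p=(290+u/6-.4,120+v/6-.4);w=atz(c,p,.107);print(p,r/6,w,'along',(w[:2]-o)@t,'lat',(w[:2]-o)@n)
for k in ('scene','side'):
    c=ctrl.camera(k)
    for tr in ctrl.trace('sleeve',c)[:4]:
        m=tr['mask'];rgb=c['color'][m].mean(0)
        if rgb.max()-rgb.min()<30:
            l,T,r,b=tr['extent'];print(k,tr['p'],tr['extent'],rgb,'mid',atz(c,((l+r)/2,(T+b)/2),.02))
E
```

```text
(np.float32(321.35), np.float32(148.68333)) 14.783333 [0.5242 0.155  0.107 ] along 0.15861048514714557 lat -0.001030999527048645
scene 0.52 [275.8, 290.2, 290.8, 311.9] [108.1704 108.7138 107.9518] mid [ 0.682  -0.1894  0.02  ]
side 0.71 [281.3, 226.9, 297.4, 248.0] [74.3393 75.4286 73.7929] mid [ 0.6768 -0.1807  0.02  ]
```

```bash
python3 -m pendant '[{"hand":0,"dx":-0.4,"dy":0.05,"dz":-0.2,"ax":0,"ay":0,"az":0},{"hand":0,"dx":-0.8,"dy":0.1,"dz":-0.4,"ax":0,"ay":0,"az":0},{"hand":0,"dx":-1,"dy":0.2,"dz":-0.5,"ax":0,"ay":0,"az":0}]' >/dev/null && python3 -m pendant '[{"hand":0,"dx":-0.4,"dy":0.1,"dz":0,"ax":0,"ay":0,"az":0},{"hand":0,"dx":-0.8,"dy":0.2,"dz":0,"ax":0,"ay":0,"az":0},{"hand":0,"dx":-1,"dy":0.3,"dz":0,"ax":0,"ay":0,"az":0}]' >/dev/null && python3 -m pendant '[{"hand":0,"dx":-0.4,"dy":0.1,"dz":0,"ax":0,"ay":0,"az":0},{"hand":0,"dx":-0.8,"dy":0.2,"dz":0,"ax":0,"ay":0,"az":0},{"hand":0,"dx":-1,"dy":0.3,"dz":0,"ax":0,"ay":0,"az":0},{"hand":0,"dx":-1,"dy":0.3,"dz":0,"ax":0,"ay":0,"az":0}]' >/dev/null && python3 -m pendant '[{"hand":0,"dx":-0.4,"dy":0,"dz":0,"ax":0,"ay":0,"az":0},{"hand":0,"dx":-0.6,"dy":0,"dz":0,"ax":0,"ay":0,"az":0},{"hand":0,"dx":-0.6,"dy":0,"dz":0,"ax":0,"ay":0,"az":0},{"hand":0,"dx":-0.6,"dy":0,"dz":0,"ax":0,"ay":0,"az":0}]'
python3 - <<'E'
from pos import *
rep();c=ctrl.camera('wrist');cv2.imwrite('s1.png',c['color'][...,::-1])
p=ctrl.state()['tool_pos'][:2];R=np.array([t,n])
for tr in ctrl.trace('sleeve',c)[:4]:
    rgb=c['color'][tr['mask']].mean(0);l,T,r,b=tr['extent'];w=atz(c,((l+r)/2,(T+b)/2),.02);print(tr['p'],tr['extent'],rgb,w,'dx,dy',R@(w[:2]-p))
g=cv2.cvtColor(c['color'],cv2.COLOR_RGB2GRAY)
h=cv2.HoughCircles(cv2.GaussianBlur(g,(3,3),0),cv2.HOUGH_GRADIENT,1,20,param1=80,param2=16,minRadius=10,maxRadius=40)
if h is not None:
  for u,v,r in h[0][:6]:
    w=atz(c,(u,v),.04);print('circ',u,v,r,w,R@(w[:2]-p), 'rad mm',1e3*np.linalg.norm(atz(c,(u+r,v),.04)-w))
E
```

```text
clock: 15.53
tool_pos: [0.6913, -0.2398, 0.2174]
eef_rot: [-0.001, 0.629, 0.777, 0.0]
contact_force: [-1.2, 0.2, 0.2]
grip_width: 0.999
finger_force: 0.0
along -0.2622 lat 0.0811 z 0.2174 yaw 102.03 F t,n,z [ 0.4 -1.1  0.2] 15.5333 tilt [-0.0007  0.0002]
0.95 [299.4, 122.7, 340.1, 163.7] [111.3638 113.4491 111.9394] [ 0.677  -0.1849  0.02  ] dx,dy [ 0.0558 -0.0027]
0.94 [269.6, 203.2, 305.6, 251.0] [44.3384 93.7192 51.1504] [ 0.6643 -0.2604  0.02  ] dx,dy [-0.0154 -0.0308]
0.84 [362.9, 37.8, 407.8, 85.9] [43.9509 86.3828 48.3219] [ 0.7141 -0.1143  0.02  ] dx,dy [0.1173 0.0482]
0.74 [0.0, 74.1, 63.8, 109.7] [53.6386 53.8673 52.6167] [ 0.4459 -0.1937  0.02  ] dx,dy [ 0.0949 -0.2307]
circ 388.5 58.5 21.8 [ 0.7135 -0.1147  0.04  ] [0.117  0.0475] rad mm 15.877824424283864
circ 290.5 220.5 16.7 [ 0.6662 -0.2488  0.04  ] [-0.0045 -0.0265] rad mm 13.65419189138271
circ 84.5 215.5 23.8 [ 0.5013 -0.2797  0.04  ] [-0.0007 -0.1942] rad mm 19.394330258499984
circ 321.5 141.5 12.7 [ 0.678  -0.1822  0.04  ] [ 0.0582 -0.0013] rad mm 9.798460716620772
circ 33.5 281.5 21.0 [ 0.4607 -0.3476  0.04  ] [-0.0588 -0.248 ] rad mm 18.009412236767368
circ 41.5 94.5 21.3 [ 0.4664 -0.1924  0.04  ] [ 0.0919 -0.2104] rad mm 15.90944791263961
```

```bash
python3 -m pendant '[{"hand":0.4,"dx":0.3,"dy":-0.005,"dz":0.1,"ax":0,"ay":0,"az":-0.055},{"hand":0.4,"dx":0.582,"dy":-0.005,"dz":0.3,"ax":0,"ay":0,"az":-0.11},{"hand":0.4,"dx":0.582,"dy":-0.005,"dz":0.5,"ax":0,"ay":0,"az":-0.165},{"hand":0.4,"dx":0.582,"dy":-0.005,"dz":0.7,"ax":0,"ay":0,"az":-0.22},{"hand":0.4,"dx":0.582,"dy":-0.005,"dz":1,"ax":0,"ay":0,"az":-0.275},{"hand":0.4,"dx":0.582,"dy":-0.005,"dz":1,"ax":0,"ay":0,"az":-0.33},{"hand":0.4,"dx":0.582,"dy":-0.005,"dz":1,"ax":0,"ay":0,"az":-0.385},{"hand":0.4,"dx":0.582,"dy":-0.005,"dz":1,"ax":0,"ay":0,"az":-0.44},{"hand":0.4,"dx":0.582,"dy":-0.005,"dz":1,"ax":0,"ay":0,"az":-0.495},{"hand":0.4,"dx":0.582,"dy":-0.005,"dz":1,"ax":0,"ay":0,"az":-0.55},{"hand":0.4,"dx":0.582,"dy":-0.005,"dz":1,"ax":0,"ay":0,"az":-0.605},{"hand":0.4,"dx":0.582,"dy":-0.005,"dz":1,"ax":0,"ay":0,"az":-0.66},{"hand":0.4,"dx":0.582,"dy":-0.005,"dz":1,"ax":0,"ay":0,"az":-0.715},{"hand":0.4,"dx":0.582,"dy":-0.005,"dz":1,"ax":0,"ay":0,"az":-0.75},{"hand":0.4,"dx":0.582,"dy":-0.005,"dz":1,"ax":0,"ay":0,"az":-0.75},{"hand":0.4,"dx":0.582,"dy":-0.005,"dz":1,"ax":0,"ay":0,"az":-0.75}]'
python3 pos.py
```

```text
clock: 16.97
tool_pos: [0.6787, -0.1817, 0.1184]
eef_rot: [-0.0, -0.105, 0.994, 0.0]
contact_force: [-0.3, -0.3, 0.5]
grip_width: 0.601
finger_force: 0.0
along -0.2027 lat 0.0806 z 0.1184 yaw 192.04 F t,n,z [-0.3 -0.3  0.5] 16.9667 tilt [-0.      0.0002]
```

```bash
python3 -m pendant '[{"hand":0.4,"dx":0,"dy":0,"dz":0.3,"ax":0,"ay":0,"az":0},{"hand":0.4,"dx":0,"dy":0,"dz":0.6,"ax":0,"ay":0,"az":0},{"hand":0.4,"dx":0,"dy":0,"dz":0.9,"ax":0,"ay":0,"az":0},{"hand":0.4,"dx":0,"dy":0,"dz":1,"ax":0,"ay":0,"az":0},{"hand":0.4,"dx":0,"dy":0,"dz":1,"ax":0,"ay":0,"az":0},{"hand":1,"dx":0,"dy":0,"dz":1,"ax":0,"ay":0,"az":0},{"hand":1,"dx":0,"dy":0,"dz":1,"ax":0,"ay":0,"az":0},{"hand":1,"dx":0,"dy":0,"dz":1,"ax":0,"ay":0,"az":0},{"hand":1,"dx":0,"dy":0,"dz":1,"ax":0,"ay":0,"az":0},{"hand":1,"dx":0,"dy":0,"dz":1,"ax":0,"ay":0,"az":0},{"hand":0.4,"dx":0,"dy":0,"dz":1,"ax":0,"ay":0,"az":0},{"hand":0.4,"dx":0,"dy":0,"dz":1,"ax":0,"ay":0,"az":0},{"hand":0.4,"dx":0,"dy":0,"dz":1,"ax":0,"ay":0,"az":0}]' 20; python3 pos.py
```

```text
clock: 18.05
tool_pos: [0.6791, -0.1834, 0.0184]
eef_rot: [0.0, -0.105, 0.994, -0.0]
contact_force: [-0.4, 0.0, 0.4]
grip_width: 0.599
finger_force: 0.0
along -0.2044 lat 0.0807 z 0.0184 yaw 192.06 F t,n,z [ 0.1 -0.4  0.4] 18.05 tilt [ 0.0002 -0.0001]
```

```bash
python3 -m pendant '[{"hand":0.4,"dx":0,"dy":0,"dz":0,"ax":0,"ay":0,"az":0.055},{"hand":0.4,"dx":0,"dy":0,"dz":0,"ax":0,"ay":0,"az":0.11},{"hand":0.4,"dx":0,"dy":0,"dz":0,"ax":0,"ay":0,"az":0.165},{"hand":0.4,"dx":0,"dy":0,"dz":0,"ax":0,"ay":0,"az":0.22},{"hand":0.4,"dx":0,"dy":0,"dz":0,"ax":0,"ay":0,"az":0.275},{"hand":0.4,"dx":0,"dy":0,"dz":0,"ax":0,"ay":0,"az":0.33},{"hand":0.4,"dx":0,"dy":0,"dz":0,"ax":0,"ay":0,"az":0.385},{"hand":0.4,"dx":0,"dy":0,"dz":0,"ax":0,"ay":0,"az":0.44},{"hand":0.4,"dx":0,"dy":0,"dz":0,"ax":0,"ay":0,"az":0.495},{"hand":0.4,"dx":0,"dy":0,"dz":0,"ax":0,"ay":0,"az":0.55},{"hand":0.4,"dx":0,"dy":0,"dz":0,"ax":0,"ay":0,"az":0.605},{"hand":0.4,"dx":0,"dy":0,"dz":0,"ax":0,"ay":0,"az":0.66},{"hand":0.4,"dx":0,"dy":0,"dz":0,"ax":0,"ay":0,"az":0.715},{"hand":0.4,"dx":0,"dy":0,"dz":0,"ax":0,"ay":0,"az":0.75},{"hand":0.4,"dx":0,"dy":0,"dz":0,"ax":0,"ay":0,"az":0.75},{"hand":0.4,"dx":0,"dy":0,"dz":0,"ax":0,"ay":0,"az":0.75}]' >/dev/null; python3 pos.py; python3 -m pendant '[{"hand":1,"dx":0,"dy":0,"dz":0,"ax":0,"ay":0,"az":0},{"hand":1,"dx":0,"dy":0,"dz":0,"ax":0,"ay":0,"az":0},{"hand":1,"dx":0,"dy":0,"dz":0,"ax":0,"ay":0,"az":0},{"hand":1,"dx":0,"dy":0,"dz":0,"ax":0,"ay":0,"az":0},{"hand":1,"dx":0,"dy":0,"dz":0,"ax":0,"ay":0,"az":0},{"hand":1,"dx":0,"dy":0,"dz":0,"ax":0,"ay":0,"az":0},{"hand":1,"dx":0,"dy":0,"dz":0,"ax":0,"ay":0,"az":0},{"hand":1,"dx":0,"dy":0,"dz":0,"ax":0,"ay":0,"az":0}]' 30;python3 pos.py
```

```text
along -0.2043 lat 0.0805 z 0.018 yaw 102.18 F t,n,z [-0.1 -0.2 -0.6] 19.3833 tilt [-0. -0.]
clock: 20.05
tool_pos: [0.679, -0.1834, 0.0183]
eef_rot: [0.0, 0.629, 0.778, -0.0]
contact_force: [-0.7, -0.1, 2.6]
grip_width: 0.366
finger_force: 30.0
along -0.2044 lat 0.0806 z 0.0183 yaw 102.07 F t,n,z [ 0.1 -0.7  2.6] 20.05 tilt [ 0.0001 -0.    ]
```

```bash
python3 -m pendant '[{"hand":1,"dx":0,"dy":0,"dz":-0.4,"ax":0,"ay":0,"az":0},{"hand":1,"dx":0,"dy":0,"dz":-0.8,"ax":0,"ay":0,"az":0},{"hand":1,"dx":0.2,"dy":0,"dz":-1,"ax":0,"ay":0,"az":0},{"hand":1,"dx":0.6,"dy":0,"dz":-1,"ax":0,"ay":0,"az":0},{"hand":1,"dx":1,"dy":0,"dz":-1,"ax":0,"ay":0,"az":0}]' >/dev/null && python3 -m pendant '[{"hand":1,"dx":0.4,"dy":-0.3,"dz":-0.2,"ax":0,"ay":0,"az":0},{"hand":1,"dx":0.7,"dy":-0.6,"dz":-0.35,"ax":0,"ay":0,"az":0},{"hand":1,"dx":1,"dy":-0.8,"dz":-0.42,"ax":0,"ay":0,"az":0}]' >/dev/null && python3 -m pendant '[{"hand":1,"dx":0.4,"dy":0,"dz":0,"ax":0,"ay":0,"az":0},{"hand":1,"dx":0.8,"dy":0,"dz":0,"ax":0,"ay":0,"az":0},{"hand":1,"dx":1,"dy":0,"dz":0,"ax":0,"ay":0,"az":0},{"hand":1,"dx":1,"dy":0,"dz":0,"ax":0,"ay":0,"az":0},{"hand":1,"dx":1,"dy":0,"dz":0,"ax":0,"ay":0,"az":0},{"hand":1,"dx":1,"dy":0,"dz":0,"ax":0,"ay":0,"az":0},{"hand":1,"dx":1,"dy":0,"dz":0,"ax":0,"ay":0,"az":0}]' >/dev/null
cat > meas.py <<'E'
from pos import *
rep();c=ctrl.camera('wrist');cv2.imwrite('s2.png',c['color'][...,::-1]);np.savez('s2.npz',mtx=c['mtx'],extrinsics=c['extrinsics'])
p=ctrl.state()['tool_pos']
g=cv2.cvtColor(c['color'],cv2.COLOR_RGB2GRAY)
def circ(ctr,R,z,lab):
    x,y=int(ctr[0]),int(ctr[1]);k=4;H=int(R*2)
    s=g[max(0,y-H):y+H,x-H:x+H];S=cv2.GaussianBlur(cv2.resize(s,None,fx=k,fy=k,interpolation=cv2.INTER_CUBIC),(5,5),0)
    h=cv2.HoughCircles(S,cv2.HOUGH_GRADIENT,1,6,param1=50,param2=12,minRadius=int(R*k*.6),maxRadius=int(R*k*1.3))
    if h is None: print(lab,'none');return
    for u,v,r in h[0][:5]:
        q=(x-H+u/k-.4,max(0,y-H)+v/k-.4);w=atz(c,q,z);print(lab,np.round(q,1),round(r/k,1),'mm',round(1e3*np.linalg.norm(atz(c,(q[0]+r/k,q[1]),z)-w),1),'along',round((w[:2]-o)@t,4),'lat',round((w[:2]-o)@n,4))
pz=p[2]-.0183+.040
e=proj(c,[*(o+.157*t),.107]);Rs=np.linalg.norm(proj(c,[*(o+.157*t+.008*n),.107])-e);print('pred stud',e,Rs);circ(e,Rs,.107,'stud')
e=proj(c,[p[0],p[1],pz]);Rs=np.linalg.norm(proj(c,[p[0]+.0095*n[0],p[1]+.0095*n[1],pz])-e);print('pred bore',e,Rs);circ(e,Rs,pz,'bore')
E
python3 meas.py
```

```text
along 0.0866 lat 0.0056 z 0.1573 yaw 101.99 F t,n,z [-0.1 -0.5 -1.8] 21.3 tilt [-0.     -0.0002]
pred stud [311.4028 131.0938] 17.366339267425897
stud [310.5 132. ] 18.0 mm 8.3 along 0.1566 lat -0.0004
stud [308.7 132.5] 17.4 mm 8.0 along 0.1564 lat -0.0012
stud [311.7 129.7] 15.6 mm 7.2 along 0.1576 lat 0.0002
stud [312.  132.7] 17.0 mm 7.8 along 0.1563 lat 0.0003
stud [311.  137.5] 21.0 mm 9.7 along 0.1542 lat -0.0002
pred bore [324.0604 351.8822] 27.8165715771235
bore [321.7 354.2] 29.3 mm 10.0 along 0.0855 lat 0.0049
bore [322.  351.7] 27.6 mm 9.4 along 0.0865 lat 0.005
bore [320.5 352.7] 27.3 mm 9.3 along 0.0861 lat 0.0044
bore [322.  356.7] 31.3 mm 10.7 along 0.0846 lat 0.005
bore [323.  353.2] 27.6 mm 9.4 along 0.0859 lat 0.0053
```

```bash
python3 -m pendant '[{"hand":1,"dx":0.3,"dy":-0.053,"dz":0,"ax":0,"ay":0,"az":0},{"hand":1,"dx":0.6,"dy":-0.053,"dz":0,"ax":0,"ay":0,"az":0},{"hand":1,"dx":0.705,"dy":-0.053,"dz":0,"ax":0,"ay":0,"az":0},{"hand":1,"dx":0.705,"dy":-0.053,"dz":0.15,"ax":0,"ay":0,"az":0},{"hand":1,"dx":0.705,"dy":-0.053,"dz":0.28,"ax":0,"ay":0,"az":0},{"hand":1,"dx":0.705,"dy":-0.053,"dz":0.28,"ax":0,"ay":0,"az":0},{"hand":1,"dx":0.705,"dy":-0.053,"dz":0.28,"ax":0,"ay":0,"az":0},{"hand":1,"dx":0.705,"dy":-0.053,"dz":0.28,"ax":0,"ay":0,"az":0}]' >/dev/null; python3 pos.py
```

```text
along 0.1573 lat 0.0006 z 0.1301 yaw 102.0 F t,n,z [-1.1 -0.3 -2.5] 22.0167 tilt [0.0002 0.0001]
```

```bash
python3 -m pendant '[{"hand":1,"dx":0,"dy":-0.002,"dz":0.03,"ax":0,"ay":0,"az":0},{"hand":1,"dx":0,"dy":-0.002,"dz":0.06,"ax":0,"ay":0,"az":0},{"hand":1,"dx":0,"dy":-0.002,"dz":0.08,"ax":0,"ay":0,"az":0},{"hand":1,"dx":0,"dy":-0.002,"dz":0.08,"ax":0,"ay":0,"az":0}]' >/dev/null; python3 pos.py; python3 -m pendant '[{"hand":1,"dx":0,"dy":0,"dz":0.03,"ax":0,"ay":0,"az":0},{"hand":1,"dx":0,"dy":0,"dz":0.06,"ax":0,"ay":0,"az":0},{"hand":1,"dx":0,"dy":0,"dz":0.06,"ax":0,"ay":0,"az":0}]' >/dev/null; python3 pos.py
```

```text
along 0.1579 lat -0.0004 z 0.1213 yaw 102.05 F t,n,z [-0.1  1.2 -2.2] 22.35 tilt [-0.0002 -0.0002]
along 0.158 lat -0.0006 z 0.1149 yaw 102.07 F t,n,z [ 0.2  0.4 -1.8] 22.6 tilt [-0.0004 -0.0004]
```

```bash
python3 -m pendant '[{"hand":1,"dx":-0.007,"dy":0.006,"dz":0.1,"ax":0,"ay":0,"az":0},{"hand":1,"dx":-0.007,"dy":0.006,"dz":0.2,"ax":0,"ay":0,"az":0},{"hand":1,"dx":-0.007,"dy":0.006,"dz":0.2,"ax":0,"ay":0,"az":0}]' >/dev/null; python3 pos.py; python3 -m pendant '[{"hand":1,"dx":0,"dy":0,"dz":0.1,"ax":0,"ay":0,"az":0},{"hand":1,"dx":0,"dy":0,"dz":0.2,"ax":0,"ay":0,"az":0},{"hand":1,"dx":0,"dy":0,"dz":0.26,"ax":0,"ay":0,"az":0},{"hand":1,"dx":0,"dy":0,"dz":0.26,"ax":0,"ay":0,"az":0},{"hand":1,"dx":0,"dy":0,"dz":0.26,"ax":0,"ay":0,"az":0}]' >/dev/null; python3 pos.py
```

```text
along 0.1574 lat -0.0015 z 0.0929 yaw 102.06 F t,n,z [-0.2 -0.5 -2.3] 22.85 tilt [-0.0015 -0.0017]
along 0.1574 lat -0.0001 z 0.0688 yaw 102.07 F t,n,z [ 0.3 -0.2 -1.9] 23.2667 tilt [-0.0006 -0.0006]
```

```bash
python3 -m pendant '[{"hand":1,"dx":0,"dy":0,"dz":0.03,"ax":0,"ay":0,"az":0},{"hand":1,"dx":0,"dy":0,"dz":0.055,"ax":0,"ay":0,"az":0},{"hand":1,"dx":0,"dy":0,"dz":0.055,"ax":0,"ay":0,"az":0},{"hand":1,"dx":0,"dy":0,"dz":0.055,"ax":0,"ay":0,"az":0}]' >/dev/null; python3 pos.py; python3 -m pendant '[{"hand":1,"dx":0,"dy":0,"dz":0.008,"ax":0,"ay":0,"az":0},{"hand":1,"dx":0,"dy":0,"dz":0.008,"ax":0,"ay":0,"az":0}]' >/dev/null; python3 pos.py
```

```text
along 0.1573 lat 0.0006 z 0.0642 yaw 102.06 F t,n,z [ 0.6  1.  -0.8] 23.6 tilt [0. 0.]
along 0.1573 lat 0.0006 z 0.0635 yaw 102.06 F t,n,z [ 0.4  0.3 -2.6] 23.7667 tilt [0.0001 0.0001]
```

```bash
python3 -m pendant '[{"hand":1,"dx":0,"dy":0,"dz":0.005,"ax":0,"ay":0,"az":0},{"hand":1,"dx":0,"dy":0,"dz":0.005,"ax":0,"ay":0,"az":0}]' >/dev/null; python3 pos.py; python3 -m pendant '[{"hand":0.4,"dx":0,"dy":0,"dz":0,"ax":0,"ay":0,"az":0},{"hand":0.4,"dx":0,"dy":0,"dz":0,"ax":0,"ay":0,"az":0},{"hand":0.4,"dx":0,"dy":0,"dz":0,"ax":0,"ay":0,"az":0},{"hand":0.4,"dx":0,"dy":0,"dz":0,"ax":0,"ay":0,"az":0},{"hand":0.4,"dx":0,"dy":0,"dz":-0.2,"ax":0,"ay":0,"az":0},{"hand":0.4,"dx":0,"dy":0,"dz":-0.6,"ax":0,"ay":0,"az":0},{"hand":0.4,"dx":0,"dy":0,"dz":-1,"ax":0,"ay":0,"az":0},{"hand":0.4,"dx":0,"dy":0,"dz":-1,"ax":0,"ay":0,"az":0},{"hand":0.4,"dx":-0.4,"dy":0,"dz":-1,"ax":0,"ay":0,"az":0},{"hand":0.4,"dx":-0.7,"dy":0,"dz":-1,"ax":0,"ay":0,"az":0},{"hand":0.4,"dx":-0.7,"dy":0,"dz":-1,"ax":0,"ay":0,"az":0},{"hand":0.4,"dx":-0.7,"dy":0,"dz":-1,"ax":0,"ay":0,"az":0}]'
python3 - <<'E'
from pos import *
rep();c=ctrl.camera('wrist');cv2.imwrite('s3.png',c['color'][...,::-1])
g=cv2.cvtColor(c['color'],cv2.COLOR_RGB2GRAY)
for lab,z,R,a0 in (('stud',.107,.008,.157),('rim',.085,.016,.157)):
    b=o+a0*t;e=proj(c,[*b,z]);r=np.linalg.norm(proj(c,[*(b+R*n),z])-e);H=int(2*r);x,y=int(e[0]),int(e[1]);k=4
    S=cv2.GaussianBlur(cv2.resize(g[max(0,y-H):y+H,x-H:x+H],None,fx=k,fy=k,interpolation=cv2.INTER_CUBIC),(5,5),0)
    h=cv2.HoughCircles(S,cv2.HOUGH_GRADIENT,1,5,param1=50,param2=12,minRadius=int(r*k*.85),maxRadius=int(r*k*1.15))
    print(lab,e,r)
    if h is not None:
        for u,v,q in h[0][:3]: 
            w=atz(c,(x-H+u/k,max(0,y-H)+v/k),z);print(x-H+u/k,max(0,y-H)+v/k,q/k,'along',(w[:2]-o)@t,'lat',(w[:2]-o)@n)
for k in('sleeve','t_bolt'):
    for tr in ctrl.trace(k,c)[:3]:print(k,round(tr['p'],2),tr['extent'])
E
```

```text
along 0.1573 lat 0.0007 z 0.0633 yaw 102.06 F t,n,z [-0.6 -0.6  1.9] 23.9333 tilt [0.0002 0.0001]
clock: 24.93
tool_pos: [0.541, 0.0845, 0.1629]
eef_rot: [0.0, 0.63, 0.777, 0.0]
contact_force: [0.1, 0.2, -0.8]
grip_width: 0.602
finger_force: 0.0
along 0.0862 lat 0.0009 z 0.1629 yaw 101.92 F t,n,z [ 0.2  0.1 -0.8] 24.9333 tilt [0.0001 0.0002]
stud [321.4272 129.935 ] 16.88615285861249
321.375 128.625 18.55 along 0.1575970936793075 lat -2.4380931905484164e-05
320.625 130.375 17.1 along 0.15679924371105933 lat -0.0003802434221561874
320.375 131.625 15.95 along 0.15622811339350468 lat -0.0004994535896726152
rim [321.4433 128.7849] 30.414582026930777
322.125 127.875 30.025 along 0.1574602080136402 lat 0.0003585894670249605
321.375 126.375 29.2 along 0.15821775659393164 lat -3.526476913629301e-05
320.125 128.125 31.275 along 0.1573339900960042 lat -0.000692990290430913
sleeve 0.94 [465.0, 448.8, 486.3, 480.0]
sleeve 0.92 [289.2, 98.2, 351.4, 160.9]
t_bolt 0.8 [302.5, 112.0, 339.4, 147.6]
```

The sleeve's rim matches radius and position at 85 mm height, and the stud is still at home (0.157 along the slot, as before). I'm handing in.

```bash
python3 -c "
from station import ctrl
print(ctrl.close_job())"
```

```text
the job is handed in; nothing more can be done
None
```

The T-slot bolt is fully home in the free foot's fork and the spacer sleeve sits flat on the foot over its stud; I handed the job in at about 25 s, with nothing else touched.

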